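# Feed the timber home and hold it down through the guard window

### The arm

A 6-joint arm with a two-finger parallel gripper is mounted at the origin on the work surface. World frame = base frame: x ahead of the robot, y to its left, z up, the work surface at z = 0. Lengths are in m, angles in rad, forces in N, time in s.
With the tool pointing down it reaches from about 0.375 to 0.975 m from the base axis. Payload 3.8 kg.
Tool frame: the origin (TCP) lies midway between the tips of the shut fingers; the grasp point (between the pads) lies 19 mm behind it; z points along the fingers, y is the line along which they close (so a half turn about z gives the same grasp; the last joint's range is limited). The gripper opens to 85 mm and grips with 20 to 120 N. Pads are 22 mm wide; open, the fingers measure 114 mm over their backs; the gripper's body (76 mm by 85 mm) begins 54 mm behind the grasp point. The pads swing forward as they close: fully open they stand 13 mm farther back than shut.
Start: joints at [-1.373, 0.264, 1.604, -0, 1.274, -0.037], TCP at [0.157, -0.656, 0.231] pointing down, gripper open.
Joint ranges: [-2.63, 2.63], [-0.94, 2.18], [0.31, 2.57], [-1.31, 4.45], [0, 2.66], [-2.55, 2.55]. Speed limits (rad/s): [2.57, 2.57, 3.14, 3.14, 3.14, 3.14].

### API

Orientations are given as a rotation vector (axis times angle).
In Python, from workcell import bot, read_camera, camera_info, ticket gives the robot as it stands.
- The arm moves only by the tool servo_tool, never from a script. Its argument "targets" is a list of rows, each an object of numbers: "hand": the closure, from -1 (fully open) to 1 (shut); "x", "y", "z": the shift along the tool's x, y, z as a fraction of full scale; "roll": the turn about the tool's z as a fraction of full scale. In form: [{"hand": .., "x": .., "y": .., "z": .., "roll": ..}, ...]. A call has 1 to 10 rows; each row is the pose to reach, as a shift and turn from the pose commanded when the call began, along the tool's axes at that moment, turning the shorter way round; what a row does not reach only later rows make up. Full scale, the value 1, is 50 cm for a shift and 180 degrees for a turn. A row lasts 1/12 s, in which the tool goes at most 41.7 mm and 7.16 degrees, less where a joint would pass 70% of its speed; a pose out of reach is approached as far as the arm can. A call with a number of a shift or a turn outside -1 to 1 is refused whole. A call with a gripper value outside its range is refused whole. The fingers move at their own pace and stop on an object; "grip_force" is the grip in N (left out, the last holds). Time passes only in rows, so rows that repeat a pose let the fingers close. It gives the time, the measured TCP pose, the force, the opening and the grip force at its end, in the units of the state.
- bot.read_state(): the state, without advancing time (a new reading comes with each control period).
- read_camera(name): name is "scene" or "top"; returns the picture (384x512x3 uint8, red, green, blue); there is no depth.
- camera_info(name): a dict with "fx", "fy", "cx", "cy" (pixels), "eye" and "orientation" of the camera in the world. Camera axes: x right, y down, z forward; pixel columns grow to the right and rows downward; lengths in m; the calibration is good to about 2 mm. A picture is of the moment at which its call begins. camera_info takes no time and is no camera call.
- ticket.finish_job(): hands the job in; it is judged then, once.
The state is a dict: "time": time; "q": joint angles; "joint_vel": joint speeds; "joint_torque": joint torques, N m; "tool_pos": TCP position; "tcp_rot": TCP orientation; "wrist_force": force on the tool from outside, world axes, zero at the start; "torque": the same for the moment, N m; "width": opening from 0.0 (shut) to 1.0 (fully open); "grip_force": force on a finger pad.
Only numpy, scipy, OpenCV 4.12 (cv2) and the standard library are available. Lean on these libraries where they do the work, as an engineer would, in place of code of your own. Each camera call takes 0.05 s, during which the arm holds its last target. There are 200 camera calls.

### The job

Push the loose timber blank along the wooden feed guide, under the steel guard, until its end is fully home against the end stop. Then take the push paddle from its holder, pass it nose first straight down through the window in the guard and press it lightly on the timber. Finish like that, still gripping the upright paddle with its nose pressing on the timber; do not let go, and leave the other things on the bench where they are.

Things in the scene. Friction and masses are not known exactly. Their poses are not given: they have to be found in the camera images.
- guide: The fixed feed guide standing on the table. Origin at table height under the window's centre; x = feed direction (to the stop; world +y within 0.3 rad), y across, z up. No base plate: the timber slides on the table. Two plywood rails, 18 mm thick, 30 mm high, inner faces at y = -43 and +43 mm, run from x = -57 to +57 mm. Behind the stop, to x = 162 mm, a round green motor, 77 mm high.
- mouth (a point): Middle of the guide's mouth at table height, 99 mm before the window (guide x = -99 mm), axes of the guide. From guide x = -57 mm out to here the rails flare outwards at 0.35 rad, from 86 to about 113 mm apart.
- stop (a point): Middle of the wooden end stop's face at table height, at guide x = +55 mm, axes of the guide. The stop is 45 mm high.
- window (a point): Centre of the guard's window at the plate's top face, 66 mm above the table, axes of the guide. The steel guard plate bridges the guide at guide x = -28 to +28, y = -61 to +61, z = 54 to 66 mm. The window is 14 mm along x by 44 mm along y.
- timber: The loose, pale, square-edged timber blank: 140 mm long (x), 80 mm wide (y), 40 mm high, 0.2 to 0.45 kg, lying flat; origin at the centre of its underside. It starts with its leading (+x) end in the guide's flared mouth, slightly askew; fully home its origin is at guide x = -15 mm, its rear end at guide x = -85 mm.
- holder: The fixed plywood paddle holder: an upright socket 40 x 70 mm, 55 mm high, on a base 70 x 100 x 8 mm; origin at the centre of its underside. Its pocket (20 x 50 mm, floor 10 mm above the table) is open at the top.
- paddle: The loose wooden push paddle, 90 g, 118 mm tall, standing nose down in the holder. Origin at the nose's flat end, z up. Blade 12 mm thick (x), 42 mm wide (y) up to z = 72 mm, its lowest 14 mm tapering to 6 x 36 mm; it is 2 mm smaller than the window each way. Above, to z = 118 mm, the grip block, 24 (x) x 56 mm (y). On the timber its origin is 40 mm above the table.
- paddle_grip (a point): Middle of the paddle's grip block, 95 mm above the nose; it has the axes of the paddle; a half turn about z makes no difference. Pinch it across the 24 mm thickness (x).
- chisel: Bystander: a wood-handled bench chisel, 220 mm long, lying just outside the guide on its -y side. Origin on its underside.
- pencil: Bystander: a flat carpenter's pencil, 170 mm long, 8 mm thick, lying just outside the guide on its +y side. Origin on its underside.
- mallet: Bystander: a wooden mallet lying on the table, head 70 x 120 x 60 mm, handle 200 mm, towards the far left. Origin on its underside.
- glue: Bystander: a white glue bottle, 60 mm across, 150 mm tall, towards the far right. Origin on its underside.
- tin: Bystander: a steel tin, 70 mm across, 85 mm tall, near right. Origin on its underside.
- offcut: Bystander: a timber offcut, 110 x 45 x 45 mm, on the right. Origin on its underside.
- tape: Bystander: a grey tape measure, 65 x 65 x 32 mm, near left. Origin on its underside.
Not all that is in view belongs to the job. What is shaped like the timber but turquoise is not meant.

How it is judged:
By the outcome, as a careful person would: the job done as asked, in the order asked, and still so for the second after the job is handed in, while the arm keeps its last pose, push and grip.
It also fails if it takes over 61 s, if anything falls off the work surface, if the arm or the gripper's body presses on something with over 40 N, if the wrist force passes 120 N, or if a joint passes its speed limit or range.

## Working session

There is one attempt and no reset: what is moved stays moved. The work goes in short steps, Python scripts to look and compute and a tool call to move; the robot and the scene stay as the last step left them, time stands still between calls to the robot, and variables do not carry over. Pictures are saved under pics/ and viewed, at most 10 in all, crops included, and the job is handed in when it is done.

Besides the shell and the picture viewer there is one more tool, called after "Emit:" as name(argument=value, ...) on one line, values as JSON. servo_tool: Moves the arm, as the interface text tells. Its arguments: {"type":"object","properties":{"targets":{"type":"array"},"grip_force":{"type":"number"}},"required":["targets"]}

```bash
mkdir -p pics; ls; python3 - <<'E'
from workcell import bot, read_camera, camera_info
import cv2
for n in("scene","top"):
    cv2.imwrite(f"pics/{n}0.png",cv2.resize(read_camera(n)[:,:,::-1],None,fx=1.5,fy=1.5,interpolation=cv2.INTER_CUBIC)); print(n,camera_info(n))
print(bot.read_state())
E
```

```text
pics
scene {'fx': 367.4780379003614, 'fy': 367.4780379003614, 'cx': 251.3940203186833, 'cy': 192.076211402884, 'eye': array([ 0.97058809, -0.82031966,  0.88878111]), 'orientation': array([-2.22027906, -0.64767157,  0.27503501])}
top {'fx': 385.88042535069786, 'fy': 385.88042535069786, 'cx': 257.67554963892667, 'cy': 193.617133969635, 'eye': array([ 0.25452789, -0.05368504,  1.10239372]), 'orientation': array([-2.2014989 ,  1.97580973, -0.23336382])}
{'time': 0.1, 'q': array([-1.37290914e+00,  2.64682482e-01,  1.60524403e+00,  1.36215221e-05,
        1.27368585e+00, -3.68844776e-02]), 'joint_vel': array([-3.49799516e-04, -2.52889536e-03, -3.22581819e-03,  9.57822730e-04,
        6.87360563e-04,  5.39169220e-05]), 'joint_torque': array([ 3.89918114e-04, -5.16706932e+01, -3.68591344e+01, -6.14919213e-05,
        6.28668669e-03, -9.03015859e-06]), 'tool_pos': array([ 0.15690261, -0.6558351 ,  0.23007981]), 'tcp_rot': array([-3.11797318e+00, -3.67689994e-01,  2.34582144e-04]), 'wrist_force': array([-0.02697124,  0.27651362,  0.65829945]), 'torque': array([ 0.01473514,  0.03149251, -0.01701428]), 'grip_force': 0.0, 'width': 0.9981226159171502}
```

View pics/scene0.png

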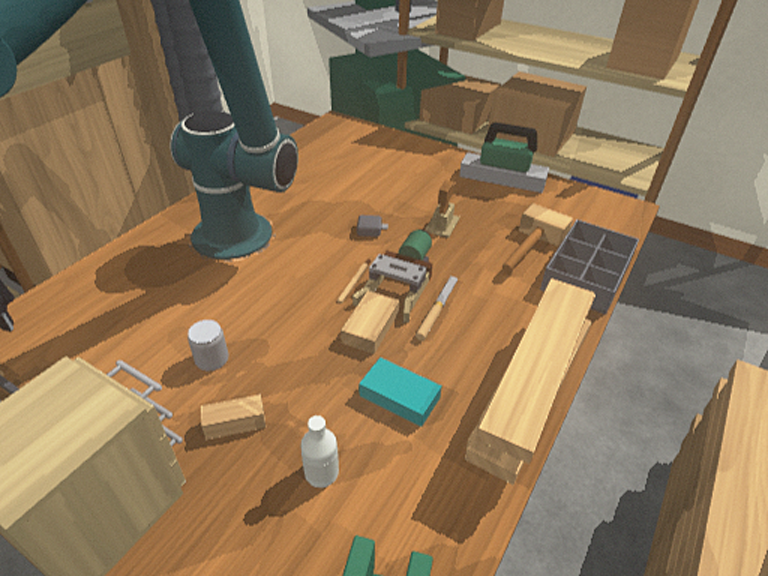

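View pics/top0.png

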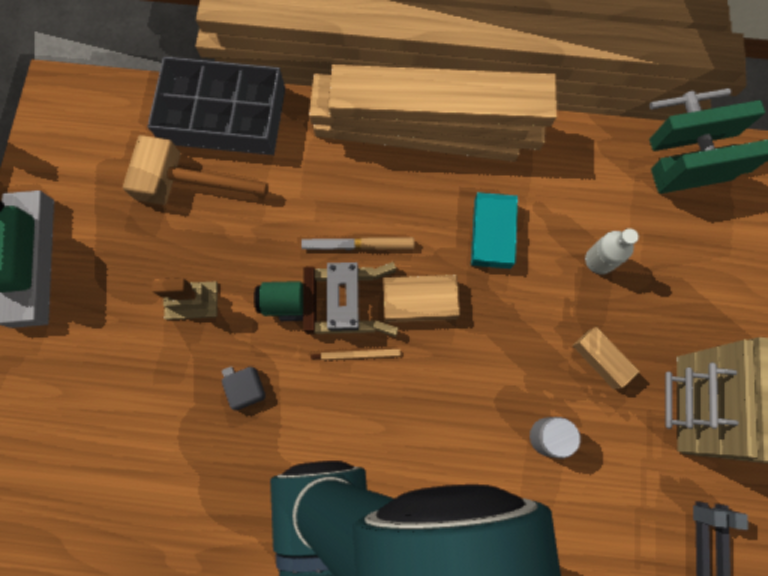

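The scene view shows the holder with paddle at (443,215), guard at (400,268), timber at (370,320). The top view (x1.5) shows the guard at (342,297), the timber at (421,297), the paddle and holder at (185,297), the chisel above the guide and the pencil below it. I'll zoom in on both.

```bash
cat > h.py <<'E'
import numpy as np, cv2
from scipy.spatial.transform import Rotation as R
from workcell import bot, read_camera, camera_info
def ray(n,u,v):
    c=camera_info(n); M=R.from_rotvec(c["orientation"]).as_matrix()
    return c["eye"],M@np.array([(u-c["cx"])/c["fx"],(v-c["cy"])/c["fy"],1])
def w(n,u,v,z):
    e,d=ray(n,u,v); return e+d*(z-e[2])/d[2]
def proj(n,P):
    c=camera_info(n); M=R.from_rotvec(c["orientation"]).as_matrix()
    p=(np.atleast_2d(P)-c["eye"])@M
    return np.c_[c["fx"]*p[:,0]/p[:,2]+c["cx"],c["fy"]*p[:,1]/p[:,2]+c["cy"]]
def crop(n,f,u0,v0,u1,v1,k):
    im=read_camera(n)[v0:v1,u0:u1,::-1]
    cv2.imwrite("pics/"+f,cv2.resize(im,None,fx=k,fy=k,interpolation=cv2.INTER_CUBIC))
E
python3 - <<'E'
from h import *
crop("top","t1.png",100,150,320,250,3.6)
crop("scene","s1.png",210,115,320,245,4.5)
E
```

```text
(no output)
```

View pics/t1.png

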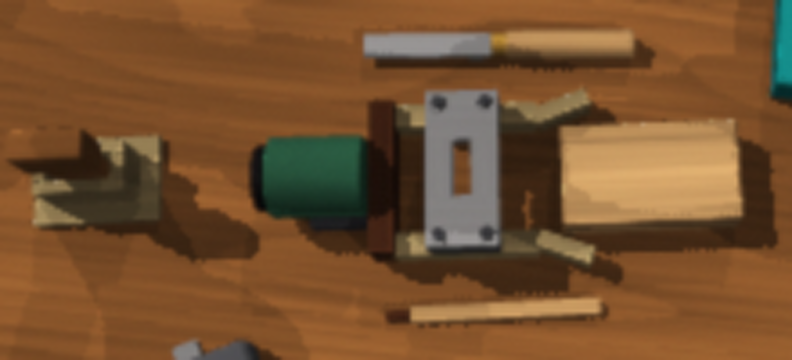

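View pics/s1.png

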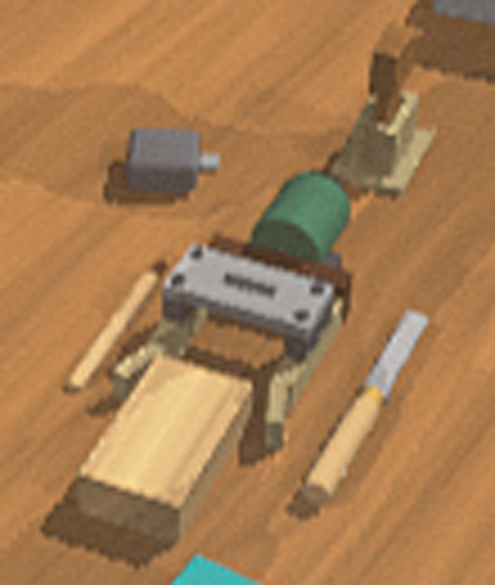

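Top crop: guard corners (426,91),(498,91),(500,248),(426,249), window (453-470,141-194), timber top (560,127),(736,120),(741,215),(562,223), holder base x 33-160, y 137-227. Scene crop: guard corners (200,244),(335,285),(165,292), timber top (150,358),(252,382),(180,515),(80,480), paddle grip about (370-412,22-95). I'll fit poses to these.

```bash
cat > fit.py <<'E'
from h import *
from scipy.optimize import least_squares
T=lambda U,V:((U+.5)/3.6-.5+100,(V+.5)/3.6-.5+150)
S=lambda U,V:((U+.5)/4.5-.5+210,(V+.5)/4.5-.5+115)
def box(p,a):
    a=np.atleast_2d(a)/1000; c,s=np.cos(p[2]),np.sin(p[2])
    return np.c_[p[0]+c*a[:,0]-s*a[:,1],p[1]+s*a[:,0]+c*a[:,1],a[:,2]]
def fit(p0,obs):
    def r(p): return np.concatenate([(proj(n,box(p,a))[0]-uv) for n,a,uv in obs])
    s=least_squares(r,p0,x_scale=[.01,.01,.05],loss='soft_l1')
    return s.x, np.round(r(s.x).reshape(-1,2),1).tolist()
def outline(im,n,p,a,k,u0,v0,col):
    q=(proj(n,box(p,a))-[u0,v0]+.5)*k-.5
    cv2.polylines(im,[np.round(q*8).astype(np.int32)],True,col,1,cv2.LINE_AA,3)
def rect(l,wd,z,cx=0): return np.array([[cx+l/2,wd/2,z],[cx+l/2,-wd/2,z],[cx-l/2,-wd/2,z],[cx-l/2,wd/2,z]])
E
cat > f1.py <<'E'
from fit import *
g,r=fit([.4,0,1.57],[("top",[28,-61,66],T(426,91)),("top",[-28,-61,66],T(498,91)),("top",[-28,61,66],T(499,243)),("top",[28,61,66],T(426,244)),
 ("top",[0,0,66],T(461.5,167.5)),
 ("scene",[28,61,66],S(200,244)),("scene",[28,-61,66],S(335,285)),("scene",[-28,61,66],S(165,292))]);print("guide",g,r)
t,r=fit([.4,-.15,1.57],[("top",[70,-40,40],T(560,127)),("top",[-70,-40,40],T(736,120)),("top",[-70,40,40],T(741,215)),("top",[70,40,40],T(562,223)),
 ("scene",[70,40,40],S(150,358)),("scene",[70,-40,40],S(252,382)),("scene",[-70,-40,40],S(180,515)),("scene",[-70,40,40],S(80,480))]);print("timber",t,r)
# holder in pose with y ~ world y : base top z=8
h,r=fit([.4,.4,0.],[("top",[-35,-50,8],T(160,222)),("top",[35,-50,8],T(160,137)),("top",[-35,50,8],T(33,222))]);print("holder",h,r)
p=h.copy()
d=box(g,[[0,0,0],[-99,0,0],[-15,0,0],[-85,0,0]]);print(d)
for n,k,u0,v0,f,b in(("top",3.6,100,150,"t2.png",(220,100)),("scene",4.5,210,115,"s2.png",(110,130))):
    im=cv2.resize(read_camera(n)[v0:v0+b[1],u0:u0+b[0],::-1],None,fx=k,fy=k,interpolation=cv2.INTER_CUBIC)
    O=lambda p,a,c:outline(im,n,p,a,k,u0,v0,c)
    O(g,rect(56,122,66),(0,0,255));O(g,rect(14,44,66),(0,0,255))
    O(t,rect(140,80,40),(255,0,0));O(t,rect(140,80,0),(255,0,0))
    O(h,rect(70,100,8),(0,255,0));O(h,rect(40,70,55),(0,255,0))
    O(p,rect(24,56,128),(255,0,255));O(p,rect(24,56,82),(255,0,255))
    cv2.imwrite("pics/"+f,im)
E
python3 f1.py
python3 -c "
import cv2,numpy as np
a=cv2.imread('pics/t2.png');b=cv2.resize(cv2.imread('pics/s2.png')[:260],None,fx=1.2,fy=1.2)[:240];a=a[:,:792]
c=np.zeros((600,792,3),np.uint8);c[:360]=a;b=cv2.imread('pics/s2.png')
c[360:600,:280]=b[0:240,215:495];c[360:600,290:785]=b[200:440]
cv2.imwrite('pics/c2.png',c)"
```

```text
guide [0.48651877 0.05387689 1.69818716] [[-0.2, -0.4], [-0.2, -0.8], [-0.1, 0.1], [-0.4, 0.2], [-0.0, -0.6], [-1.8, 0.7], [-0.3, 1.0], [-0.7, -1.1]]
timber [ 0.50447293 -0.09120371  1.73486229] [[-0.4, -0.3], [-0.3, -1.0], [0.7, 0.1], [0.6, 0.6], [1.1, -0.2], [0.0, 0.7], [-0.1, -0.9], [-1.0, -0.5]]
holder [0.45623703 0.34998343 0.12678681] [[-0.6, -0.2], [0.6, -0.1], [-0.0, 0.4]]
[[ 0.48651877  0.05387689  0.        ]
 [ 0.49909638 -0.04432089  0.        ]
 [ 0.48842447  0.03899844  0.        ]
 [ 0.49731773 -0.03043433  0.        ]]
```

View pics/c2.png

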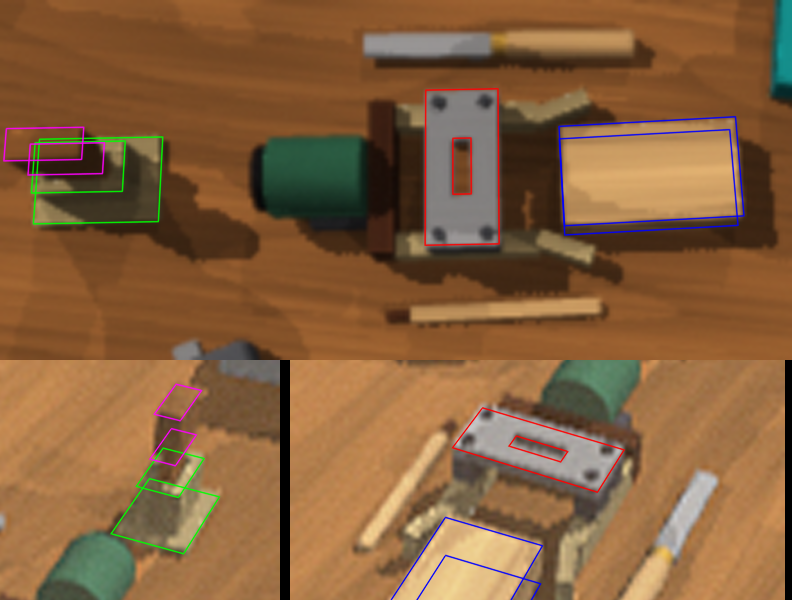

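The overlays match to about 1 px. Guide at (0.487, 0.054) with yaw 1.698, timber and holder consistent. The helper will give move fractions for a target pose.

```bash
cat > mv.py <<'E'
from h import *
import sys
G=np.array([.48652,.05388,1.69819])
def gp(x,y=0): c,s=np.cos(G[2]),np.sin(G[2]); return G[0]+c*x-s*y, G[1]+s*x+c*y
def ming(P): c,s=np.cos(G[2]),np.sin(G[2]); d=np.array(P[:2])-G[:2]; return d[0]*c+d[1]*s, -d[0]*s+d[1]*c
def show(x,y,z,yaw):
    s=bot.read_state(); M=R.from_rotvec(s["tcp_rot"]).as_matrix()
    d=M.T@(np.array([x,y,z])-s["tool_pos"]); cy=np.arctan2(M[1,0],M[0,0])
    a=(yaw-cy+np.pi)%(2*np.pi)-np.pi
    print("shift frac",np.round(d/.5,4),"roll",round(-a/np.pi,4),"| pos",s["tool_pos"].round(4),"yaw",round(cy,4),"F",s["wrist_force"].round(1),"w",round(s["width"],3),"t",s["time"],"q1,6",s["q"][[0,5]].round(2),"guide xy",np.round(ming(s["tool_pos"]),4))
if __name__=="__main__":
    a=sys.argv
    if a[1]=="g": x,y=gp(float(a[2]),float(a[3]))
    else: x,y=float(a[2]),float(a[3])
    show(x,y,float(a[4]),float(a[5]))
E
python3 mv.py g -.255 0 .2 1.698
python3 -c "
from h import *
for u,v in((473,268),(515,268),(480,193)): print(w('top',u/1.5,v/1.5,.04))"
```

```text
shift frac [ 0.9167 -0.7208  0.0622] roll -0.4657 | pos [ 0.157  -0.6562  0.2308] yaw 0.2348 F [ 0.5 -0.6 -0.2] w 1.005 t 0.3 q1,6 [-1.37 -0.04] guide xy [-0.6625  0.4171]
[ 0.56859343 -0.1857494   0.04      ]
[ 0.5772187  -0.26529775  0.04      ]
[ 0.72282363 -0.18823928  0.04      ]
```

Emit:
servo_tool(targets=[{"hand": 0.2, "x": 0.9167, "y": -0.7208, "z": 0.0, "roll": -0.4657}, {"hand": 0.2, "x": 0.9167, "y": -0.7208, "z": 0.0, "roll": -0.4657}, {"hand": 0.2, "x": 0.9167, "y": -0.7208, "z": 0.0, "roll": -0.4657}, {"hand": 0.2, "x": 0.9167, "y": -0.7208, "z": 0.0, "roll": -0.4657}, {"hand": 0.2, "x": 0.9167, "y": -0.7208, "z": 0.0, "roll": -0.4657}, {"hand": 0.2, "x": 0.9167, "y": -0.7208, "z": 0.0, "roll": -0.4657}, {"hand": 0.2, "x": 0.9167, "y": -0.7208, "z": 0.0, "roll": -0.4657}, {"hand": 0.2, "x": 0.9167, "y": -0.7208, "z": 0.0, "roll": -0.4657}, {"hand": 0.2, "x": 0.9167, "y": -0.7208, "z": 0.0, "roll": -0.4657}, {"hand": 0.2, "x": 0.9167, "y": -0.7208, "z": 0.0, "roll": -0.4657}])

```text
time: 1.13
tool_pos: [0.4165, -0.328, 0.2316]
tcp_rot: [2.308, 2.13, 0.0]
wrist_force: [-0.1, -0.2, -0.3]
width: 0.397
grip_force: 0.0
```

```bash
python3 mv.py g -.255 0 .15 1.698
```

```text
shift frac [0.2736 0.1834 0.1631] roll -0.066 | pos [ 0.4165 -0.328   0.2316] yaw 1.4907 F [-0.1 -0.2 -0.3] w 0.397 t 1.1333 q1,6 [-0.71 -0.63] guide xy [-0.3699  0.118 ]
```

Emit:
servo_tool(targets=[{"hand": 0.2, "x": 0.2736, "y": 0.1834, "z": 0.12, "roll": -0.066}, {"hand": 0.2, "x": 0.2736, "y": 0.1834, "z": 0.12, "roll": -0.066}, {"hand": 0.2, "x": 0.2736, "y": 0.1834, "z": 0.12, "roll": -0.066}, {"hand": 0.2, "x": 0.2736, "y": 0.1834, "z": 0.12, "roll": -0.066}, {"hand": 0.2, "x": 0.2736, "y": 0.1834, "z": 0.12, "roll": -0.066}, {"hand": 0.2, "x": 0.2736, "y": 0.1834, "z": 0.12, "roll": -0.066}, {"hand": 0.2, "x": 0.2736, "y": 0.1834, "z": 0.12, "roll": -0.066}])

```text
time: 1.72
tool_pos: [0.5186, -0.2013, 0.1711]
tcp_rot: [-2.08, -2.354, 0.002]
wrist_force: [-0.1, 0.3, 0.0]
width: 0.402
grip_force: 0.0
```

```bash
python3 mv.py g -.25 0 .012 1.698
```

```text
shift frac [0.0144 0.0015 0.3183] roll -0.0013 | pos [ 0.5186 -0.2013  0.1711] yaw 1.6939 F [-0.1  0.3  0. ] w 0.402 t 1.7167 q1,6 [-0.41 -0.54] guide xy [-0.2571  0.0006]
```

Emit:
servo_tool(targets=[{"hand": 0.2, "x": 0.0, "y": 0.0, "z": 0.1, "roll": 0}, {"hand": 0.2, "x": 0.0, "y": 0.0, "z": 0.18, "roll": 0}, {"hand": 0.2, "x": 0.0, "y": 0.0, "z": 0.24, "roll": 0}, {"hand": 0.2, "x": 0.0, "y": 0.0, "z": 0.29, "roll": 0}, {"hand": 0.2, "x": 0.0, "y": 0.0, "z": 0.318, "roll": 0}, {"hand": 0.2, "x": 0.0, "y": 0.0, "z": 0.318, "roll": 0}])

```text
time: 2.22
tool_pos: [0.515, -0.2021, 0.0092]
tcp_rot: [-2.082, -2.345, 0.004]
wrist_force: [-0.1, 0.7, -0.6]
width: 0.403
grip_force: 0.0
```

```bash
python3 mv.py g -.15 0 .012 1.698
```

```text
shift frac [ 0.2151  0.0067 -0.0051] roll -0.0027 | pos [ 0.515  -0.2021  0.0092] yaw 1.6897 F [-0.1  0.7 -0.6] w 0.403 t 2.2167 q1,6 [-0.42 -0.54] guide xy [-0.2575  0.0043]
```

Emit:
servo_tool(targets=[{"hand": 0.2, "x": 0.02, "y": 0.0067, "z": -0.005, "roll": -0.0027}, {"hand": 0.2, "x": 0.04, "y": 0.0067, "z": -0.005, "roll": -0.0027}, {"hand": 0.2, "x": 0.06, "y": 0.0067, "z": -0.005, "roll": -0.0027}, {"hand": 0.2, "x": 0.08, "y": 0.0067, "z": -0.005, "roll": -0.0027}, {"hand": 0.2, "x": 0.1, "y": 0.0067, "z": -0.005, "roll": -0.0027}, {"hand": 0.2, "x": 0.12, "y": 0.0067, "z": -0.005, "roll": -0.0027}, {"hand": 0.2, "x": 0.14, "y": 0.0067, "z": -0.005, "roll": -0.0027}, {"hand": 0.2, "x": 0.16, "y": 0.0067, "z": -0.005, "roll": -0.0027}, {"hand": 0.2, "x": 0.18, "y": 0.0067, "z": -0.005, "roll": -0.0027}, {"hand": 0.2, "x": 0.2, "y": 0.0067, "z": -0.005, "roll": -0.0027}])

```text
time: 3.05
tool_pos: [0.5098, -0.1006, 0.0148]
tcp_rot: [-2.072, -2.361, 0.0]
wrist_force: [0.8, -3.4, 1.4]
width: 0.404
grip_force: 1.6
```

```bash
python3 mv.py g -.11 0 .012 1.698; python3 -c "
from h import *
crop('top','t3.png',160,150,300,250,5)"
```

```text
shift frac [ 0.0924 -0.0066  0.0055] roll 0.001 | pos [ 0.5098 -0.1006  0.0148] yaw 1.701 F [ 0.8 -3.4  1.4] w 0.404 t 3.05 q1,6 [-0.24 -0.37] guide xy [-0.1562 -0.0034]
```

View pics/t3.png

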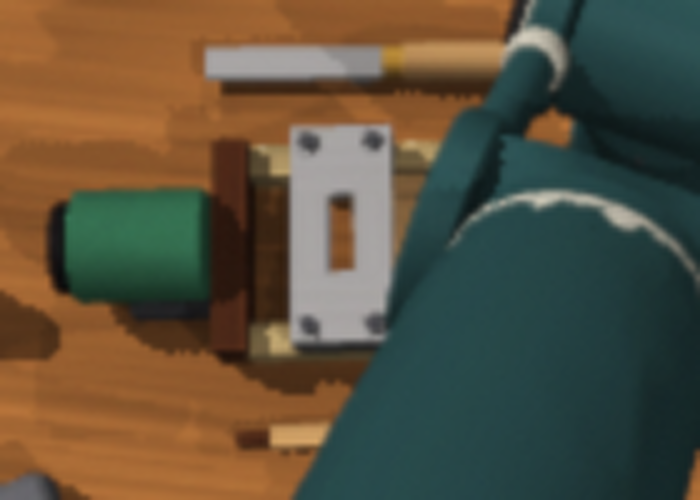

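The arm hides the timber's rear, but its pale front is reaching the guard at (395,240). The force is only 3 N. Continuing the push.

Emit:
servo_tool(targets=[{"hand": 0.2, "x": 0.015, "y": -0.004, "z": 0.003, "roll": 0}, {"hand": 0.2, "x": 0.03, "y": -0.005, "z": 0.003, "roll": 0}, {"hand": 0.2, "x": 0.045, "y": -0.005, "z": 0.003, "roll": 0}, {"hand": 0.2, "x": 0.06, "y": -0.005, "z": 0.003, "roll": 0}, {"hand": 0.2, "x": 0.075, "y": -0.005, "z": 0.003, "roll": 0}, {"hand": 0.2, "x": 0.09, "y": -0.005, "z": 0.003, "roll": 0}])

```text
time: 3.6
tool_pos: [0.5011, -0.0566, 0.0129]
tcp_rot: [-2.072, -2.36, 0.001]
wrist_force: [0.7, -1.7, -0.4]
width: 0.4
grip_force: 0.9
```

```bash
python3 mv.py g -.096 0 .012 1.698
```

```text
shift frac [ 0.0308 -0.0008  0.0018] roll 0.0008 | pos [ 0.5011 -0.0566  0.0129] yaw 1.7004 F [ 0.7 -1.7 -0.4] w 0.4 t 3.6 q1,6 [-0.16 -0.29] guide xy [-0.1114 -0.0004]
```

Now I'll push the last part slowly and watch the force for the stop.

Emit:
servo_tool(targets=[{"hand": 0.2, "x": 0.008, "y": 0, "z": 0, "roll": 0}, {"hand": 0.2, "x": 0.016, "y": 0, "z": 0, "roll": 0}, {"hand": 0.2, "x": 0.023, "y": 0, "z": 0, "roll": 0}, {"hand": 0.2, "x": 0.03, "y": 0, "z": 0, "roll": 0}, {"hand": 0.2, "x": 0.03, "y": 0, "z": 0, "roll": 0}])

```text
time: 4.02
tool_pos: [0.4994, -0.0418, 0.0132]
tcp_rot: [-2.072, -2.36, -0.0]
wrist_force: [-0.4, 0.4, -0.0]
width: 0.401
grip_force: 0.0
```

```bash
python3 mv.py g -.096 0 .012 1.698
```

```text
shift frac [ 0.0011 -0.0013  0.0023] roll 0.0009 | pos [ 0.4994 -0.0418  0.0132] yaw 1.7007 F [-0.4  0.4 -0. ] w 0.401 t 4.0167 q1,6 [-0.13 -0.26] guide xy [-0.0966 -0.0007]
```

Emit:
servo_tool(targets=[{"hand": 0.2, "x": 0.004, "y": 0, "z": 0, "roll": 0}, {"hand": 0.2, "x": 0.008, "y": 0, "z": 0, "roll": 0}, {"hand": 0.2, "x": 0.012, "y": 0, "z": 0, "roll": 0}])

```text
time: 4.27
tool_pos: [0.5002, -0.0396, 0.0137]
tcp_rot: [2.065, 2.36, -0.004]
wrist_force: [1.3, -22.4, -2.8]
width: 0.402
grip_force: 11.0
```

```bash
python3 mv.py g -.09 0 .012 1.698
```

```text
shift frac [ 0.0089 -0.0033  0.0034] roll 0.002 | pos [ 0.5002 -0.0396  0.0137] yaw 1.7042 F [  1.3 -22.4  -2.8] w 0.402 t 4.2667 q1,6 [-0.12 -0.25] guide xy [-0.0944 -0.0017]
```

Emit:
servo_tool(targets=[{"hand": 0.2, "x": 0.003, "y": 0, "z": 0, "roll": 0}, {"hand": 0.2, "x": 0.004, "y": 0, "z": 0, "roll": 0}, {"hand": 0.2, "x": 0.004, "y": 0, "z": 0, "roll": 0}])

```text
time: 4.52
tool_pos: [0.5002, -0.0396, 0.0139]
tcp_rot: [2.063, 2.359, -0.007]
wrist_force: [0.7, -21.7, -2.3]
width: 0.399
grip_force: 11.2
```

```bash
python3 mv.py g -.13 0 .012 1.698
```

```text
shift frac [-0.0709 -0.0039  0.0045] roll 0.002 | pos [ 0.5002 -0.0396  0.0139] yaw 1.7042 F [  0.7 -21.7  -2.3] w 0.399 t 4.5167 q1,6 [-0.12 -0.25] guide xy [-0.0945 -0.0017]
```

The push is stalled against the stop at -22 N with no motion. Backing off and lifting.

Emit:
servo_tool(targets=[{"hand": 0.2, "x": -0.03, "y": 0, "z": 0, "roll": 0}, {"hand": 0.2, "x": -0.06, "y": 0, "z": 0, "roll": 0}, {"hand": 0.2, "x": -0.07, "y": 0, "z": -0.05, "roll": 0}, {"hand": 0.2, "x": -0.07, "y": 0, "z": -0.13, "roll": 0}, {"hand": 0.2, "x": -0.07, "y": 0, "z": -0.21, "roll": 0}, {"hand": 0.2, "x": -0.07, "y": 0, "z": -0.29, "roll": 0}, {"hand": -1, "x": -0.07, "y": 0, "z": -0.37, "roll": 0}, {"hand": -1, "x": -0.07, "y": 0, "z": -0.42, "roll": 0}, {"hand": -1, "x": -0.07, "y": 0, "z": -0.42, "roll": 0}])

```text
time: 5.27
tool_pos: [0.5076, -0.07, 0.2313]
tcp_rot: [2.066, 2.352, 0.011]
wrist_force: [0.7, -0.4, 1.0]
width: 0.814
grip_force: 0.0
```

```bash
python3 mv.py w .4562 .35 .22 1.698; python3 -c "
from h import *
crop('scene','s3.png',210,115,320,245,4.5)"
```

```text
shift frac [0.8463 0.0062 0.0196] roll 0.0007 | pos [ 0.5076 -0.07    0.2313] yaw 1.7002 F [ 0.7 -0.4  1. ] w 0.814 t 5.2667 q1,6 [-0.19 -0.32] guide xy [-0.1255 -0.0052]
```

View pics/s3.png

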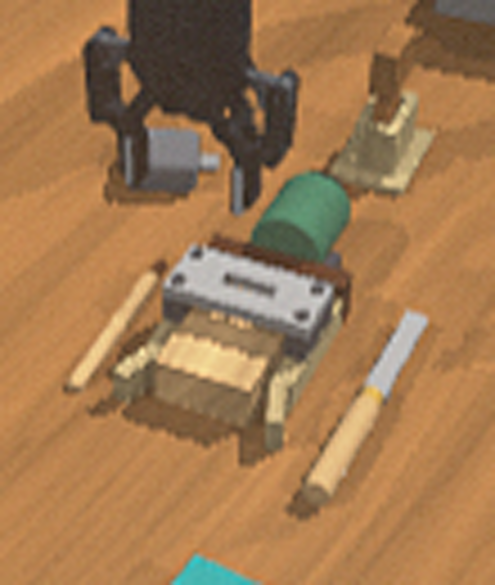

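The timber's rear face is now at (155-265, 370-430), between the flared rails, straight and home. Next the arm goes over the paddle.

Emit:
servo_tool(targets=[{"hand": -1, "x": 0.08, "y": 0.006, "z": 0, "roll": 0}, {"hand": -1, "x": 0.16, "y": 0.006, "z": 0, "roll": 0}, {"hand": -1, "x": 0.24, "y": 0.006, "z": 0, "roll": 0}, {"hand": -1, "x": 0.32, "y": 0.006, "z": 0, "roll": 0}, {"hand": -1, "x": 0.4, "y": 0.006, "z": 0, "roll": 0}, {"hand": -1, "x": 0.48, "y": 0.006, "z": 0, "roll": 0}, {"hand": -1, "x": 0.56, "y": 0.006, "z": 0, "roll": 0}, {"hand": -1, "x": 0.64, "y": 0.006, "z": 0, "roll": 0}, {"hand": -1, "x": 0.72, "y": 0.006, "z": 0, "roll": 0}, {"hand": -1, "x": 0.8, "y": 0.006, "z": 0, "roll": 0}])

```text
time: 6.15
tool_pos: [0.4526, 0.3291, 0.221]
tcp_rot: [-2.072, -2.36, 0.005]
wrist_force: [1.1, -0.9, -0.7]
width: 0.998
grip_force: 0.0
```

```bash
python3 mv.py w .4562 .35 .18 1.698
```

```text
shift frac [0.0407 0.0128 0.082 ] roll 0.0008 | pos [0.4526 0.3291 0.221 ] yaw 1.7007 F [ 1.1 -0.9 -0.7] w 0.998 t 6.15 q1,6 [0.58 0.45] guide xy [ 0.2772 -0.0013]
```

Emit:
servo_tool(targets=[{"hand": -1, "x": 0.0407, "y": 0.0128, "z": 0.03, "roll": 0.0008}, {"hand": -1, "x": 0.0407, "y": 0.0128, "z": 0.08, "roll": 0.0008}, {"hand": -1, "x": 0.0407, "y": 0.0128, "z": 0.12, "roll": 0.0008}, {"hand": -1, "x": 0.0407, "y": 0.0128, "z": 0.16, "roll": 0.0008}, {"hand": -1, "x": 0.0407, "y": 0.0128, "z": 0.2, "roll": 0.0008}, {"hand": -1, "x": 0.0407, "y": 0.0128, "z": 0.24, "roll": 0.0008}, {"hand": -1, "x": 0.0407, "y": 0.0128, "z": 0.276, "roll": 0.0008}, {"hand": -1, "x": 0.0407, "y": 0.0128, "z": 0.276, "roll": 0.0008}])

```text
time: 6.82
tool_pos: [0.4537, 0.3458, 0.0788]
tcp_rot: [-2.074, -2.356, 0.018]
wrist_force: [-0.5, -0.4, -1.5]
width: 1.001
grip_force: 0.0
```

```bash
python3 mv.py w .4562 .35 .083 1.698
```

```text
shift frac [ 0.0077  0.0059 -0.0085] roll -0.0 | pos [0.4537 0.3458 0.0788] yaw 1.6979 F [-0.5 -0.4 -1.5] w 1.001 t 6.8167 q1,6 [0.61 0.48] guide xy [ 0.2937 -0.0045]
```

Emit:
servo_tool(targets=[{"hand": -1, "x": 0.0077, "y": 0.0059, "z": -0.0085, "roll": 0}, {"hand": -1, "x": 0.0077, "y": 0.0059, "z": -0.0085, "roll": 0}, {"hand": 1, "x": 0.0077, "y": 0.0059, "z": -0.0085, "roll": 0}, {"hand": 1, "x": 0.0077, "y": 0.0059, "z": -0.0085, "roll": 0}, {"hand": 1, "x": 0.0077, "y": 0.0059, "z": -0.0085, "roll": 0}, {"hand": 1, "x": 0.0077, "y": 0.0059, "z": -0.0085, "roll": 0}, {"hand": 1, "x": 0.0077, "y": 0.0059, "z": -0.0085, "roll": 0}, {"hand": 1, "x": 0.0077, "y": 0.0059, "z": -0.0085, "roll": 0}, {"hand": 1, "x": 0.0077, "y": 0.0059, "z": -0.0085, "roll": 0}, {"hand": 1, "x": 0.0077, "y": 0.0059, "z": -0.0085, "roll": 0}], grip_force=60)

```text
time: 7.65
tool_pos: [0.4605, 0.3531, 0.0902]
tcp_rot: [-2.076, -2.358, -0.0]
wrist_force: [-2.6, -1.7, 6.7]
width: 0.272
grip_force: 60.2
```

```bash
python3 mv.py w .4562 .35 .083 1.698
```

```text
shift frac [-0.005  -0.0093  0.0144] roll 0.0 | pos [0.4605 0.3531 0.0902] yaw 1.698 F [-2.6 -1.7  6.7] w 0.272 t 7.65 q1,6 [0.61 0.48] guide xy [ 0.3001 -0.0122]
```

Grip holds: width 23 mm, 60 N. Lifting straight up.

Emit:
servo_tool(targets=[{"hand": 1, "x": 0, "y": 0, "z": -0.03, "roll": 0}, {"hand": 1, "x": 0, "y": 0, "z": -0.07, "roll": 0}, {"hand": 1, "x": 0, "y": 0, "z": -0.12, "roll": 0}, {"hand": 1, "x": 0, "y": 0, "z": -0.17, "roll": 0}, {"hand": 1, "x": 0, "y": 0, "z": -0.22, "roll": 0}, {"hand": 1, "x": 0, "y": 0, "z": -0.25, "roll": 0}, {"hand": 1, "x": 0, "y": 0, "z": -0.25, "roll": 0}, {"hand": 1, "x": 0, "y": 0, "z": -0.25, "roll": 0}])

```text
time: 8.32
tool_pos: [0.4611, 0.3531, 0.2149]
tcp_rot: [2.075, 2.358, 0.003]
wrist_force: [-0.1, 0.2, -2.2]
width: 0.274
grip_force: 59.6
```

```bash
python3 mv.py g 0 0 .215 0.1274;python3 mv.py g 0 0 .215 3.269
```

```text
shift frac [-6.001e-01 -2.550e-02 -6.000e-04] roll 0.5 | pos [0.4611 0.3531 0.2149] yaw 1.6981 F [-0.1  0.2 -2.2] w 0.274 t 8.3167 q1,6 [0.61 0.48] guide xy [ 0.3001 -0.0128]
shift frac [-6.001e-01 -2.550e-02 -6.000e-04] roll -0.5 | pos [0.4611 0.3531 0.2149] yaw 1.6981 F [-0.1  0.2 -2.2] w 0.274 t 8.3167 q1,6 [0.61 0.48] guide xy [ 0.3001 -0.0128]
```

Emit:
servo_tool(targets=[{"hand": 1, "x": -0.03, "y": 0, "z": 0, "roll": 0.03}, {"hand": 1, "x": -0.08, "y": 0, "z": 0, "roll": 0.065}, {"hand": 1, "x": -0.14, "y": 0, "z": 0, "roll": 0.1}, {"hand": 1, "x": -0.2, "y": 0, "z": 0, "roll": 0.135}, {"hand": 1, "x": -0.26, "y": 0, "z": 0, "roll": 0.17}, {"hand": 1, "x": -0.32, "y": -0.01, "z": 0, "roll": 0.205}, {"hand": 1, "x": -0.38, "y": -0.01, "z": 0, "roll": 0.24}, {"hand": 1, "x": -0.44, "y": -0.02, "z": 0, "roll": 0.275}, {"hand": 1, "x": -0.48, "y": -0.02, "z": 0, "roll": 0.31}, {"hand": 1, "x": -0.5, "y": -0.025, "z": 0, "roll": 0.34}])

```text
time: 9.15
tool_pos: [0.4786, 0.1006, 0.2117]
tcp_rot: [2.99, 0.962, -0.007]
wrist_force: [-0.3, -0.8, -0.9]
width: 0.273
grip_force: 59.5
```

```bash
python3 mv.py g 0 0 .215 0.1274
```

```text
shift frac [-0.0417  0.0851 -0.0065] roll 0.1576 | pos [0.4786 0.1006 0.2117] yaw 0.6226 F [-0.3 -0.8 -0.9] w 0.273 t 9.15 q1,6 [0.16 1.11] guide xy [0.0473 0.0019]
```

Emit:
servo_tool(targets=[{"hand": 1, "x": -0.01, "y": 0.02, "z": 0, "roll": 0.035}, {"hand": 1, "x": -0.02, "y": 0.04, "z": 0, "roll": 0.07}, {"hand": 1, "x": -0.03, "y": 0.06, "z": -0.004, "roll": 0.105}, {"hand": 1, "x": -0.04, "y": 0.08, "z": -0.004, "roll": 0.14}, {"hand": 1, "x": -0.0417, "y": 0.0851, "z": -0.004, "roll": 0.1576}, {"hand": 1, "x": -0.0417, "y": 0.0851, "z": -0.004, "roll": 0.1576}, {"hand": 1, "x": -0.0417, "y": 0.0851, "z": -0.004, "roll": 0.1576}, {"hand": 1, "x": -0.0417, "y": 0.0851, "z": -0.004, "roll": 0.1576}])

```text
time: 9.82
tool_pos: [0.4873, 0.0568, 0.2151]
tcp_rot: [-3.134, -0.214, 0.004]
wrist_force: [0.5, -0.3, -1.2]
width: 0.272
grip_force: 59.5
```

```bash
python3 mv.py g 0 0 .17 0.1274
```

```text
shift frac [-0.0021  0.0057  0.0902] roll 0.0029 | pos [0.4873 0.0568 0.2151] yaw 0.1365 F [ 0.5 -0.3 -1.2] w 0.272 t 9.8167 q1,6 [0.07 1.5 ] guide xy [ 0.0028 -0.0011]
```

Emit:
servo_tool(targets=[{"hand": 1, "x": -0.002, "y": 0.0057, "z": 0.03, "roll": 0.0029}, {"hand": 1, "x": -0.002, "y": 0.0057, "z": 0.06, "roll": 0.0029}, {"hand": 1, "x": -0.002, "y": 0.0057, "z": 0.09, "roll": 0.0029}, {"hand": 1, "x": -0.002, "y": 0.0057, "z": 0.1, "roll": 0.0029}, {"hand": 1, "x": -0.002, "y": 0.0057, "z": 0.1, "roll": 0.0029}, {"hand": 1, "x": -0.002, "y": 0.0057, "z": 0.1, "roll": 0.0029}])

```text
time: 10.32
tool_pos: [0.4873, 0.054, 0.1664]
tcp_rot: [-3.135, -0.199, 0.001]
wrist_force: [0.7, 0.1, -0.6]
width: 0.267
grip_force: 59.5
```

```bash
python3 mv.py g 0 0 .16 0.1274
cat > pv.py <<'E'
import sys
from fit import *
# overlay window and predicted paddle for TCP pose
from mv import G
s=bot.read_state(); M=R.from_rotvec(s["tcp_rot"]).as_matrix(); cy=np.arctan2(M[1,0],M[0,0])
off=np.array([float(sys.argv[2]),float(sys.argv[3])])/1000 # paddle offset in tool x,y (m)
c=s["tool_pos"]+M@np.r_[off,0]; p=[c[0],c[1],cy-np.pi/2]; nz=(c[2]-.080)*1000
ims=[]
for n,u0,v0,b in(("scene",240,150,(60,60)),("top",190,165,(60,60))):
    k=6.5 if n=="scene" else 6.5
    im=cv2.resize(read_camera(n)[v0:v0+b[1],u0:u0+b[0],::-1],None,fx=k,fy=k,interpolation=cv2.INTER_CUBIC); raw=im.copy()
    O=lambda p,a,cc:outline(im,n,p,a,k,u0,v0,cc)
    O(G,rect(56,122,66),(0,0,255));O(G,rect(14,44,66),(0,0,255))
    O(p,rect(6,36,nz),(255,0,255));O(p,rect(12,42,nz+14),(255,0,0));O(p,rect(24,56,nz+72),(0,255,0))
    ims.append((im,raw))
cv2.imwrite("pics/"+sys.argv[1],cv2.hconcat([ims[0][1],ims[0][0]]) if len(sys.argv)>4 else cv2.hconcat([ims[0][0],ims[1][0]]))
E
python3 pv.py p1.png 0 0 raw
```

```text
shift frac [-0.0017  0.      0.0128] roll -0.0002 | pos [0.4873 0.054  0.1664] yaw 0.1267 F [ 0.7  0.1 -0.6] w 0.267 t 10.3167 q1,6 [0.06 1.5 ] guide xy [ 0.     -0.0008]
```

View pics/p1.png

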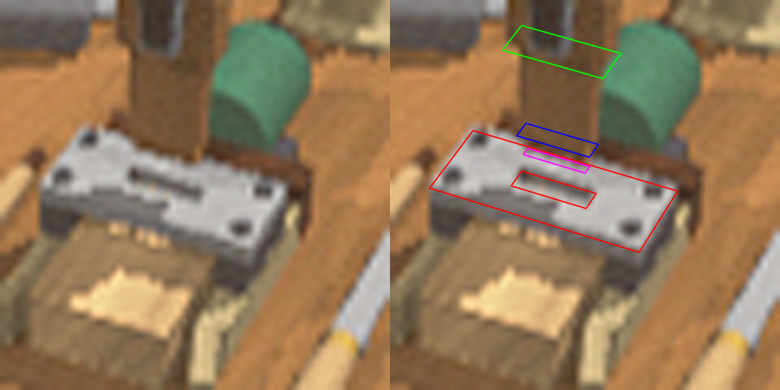

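The blade hangs just above and behind the window in the scene crop: blade x 130-208, window about (130-200,170-197). The outlines are about 5 px (0.8 raw px) lower than the real plate. I'll zoom in and include the top view.

```bash
python3 - <<'E'
from h import *
a=read_camera("scene")[160:195,245:285,::-1]; b=read_camera("top")[165:215,180:230,::-1]
f=lambda i,w,h:cv2.resize(cv2.convertScaleAbs(i,alpha=1.5,beta=10),(w,h),interpolation=cv2.INTER_CUBIC)
im=np.zeros((400,800,3),np.uint8); im[:350,:400]=f(a,400,350); im[:390,405:795]=f(b,390,390)
cv2.imwrite("pics/p2.png",im)
E
```

```text
(no output)
```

View pics/p2.png

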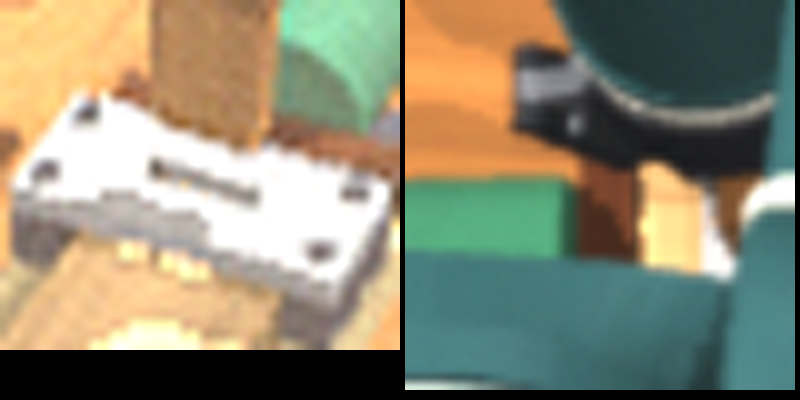

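The scene crop shows the screws at (87,110),(45,168),(357,190),(320,250), the slot from (150,165) to (260,192), the blade edges at x=150 and 278, and the nose edge from (158,122) to (262,147). In the top crop the pale timber runs right up to the dark stop at (638,220), so it is home.

```bash
python3 - <<'E'
from fit import *
from mv import G
Q=lambda P:np.round((proj("scene",P)-[245,160]+.5)*10-.5,0).tolist()
s=bot.read_state();M=R.from_rotvec(s["tcp_rot"]).as_matrix();t=s["tool_pos"]
print("plate centre",Q(box(G,[0,0,66])),"obs 202,179.5")
print("plate ctr +1mm gx,+1mm gy",Q(box(G,[10,0,66])),Q(box(G,[0,10,66])))
print("slot corners",Q(box(G,rect(14,44,66))))
p=[t[0],t[1],G[2]]; nz=(t[2]-.08)*1000
print("nose",nz,Q(box(p,rect(6,36,nz))));print("blade14",Q(box(p,rect(12,42,nz+14))));print("blade30",Q(box(p,rect(12,42,nz+30))))
print("corners plate",Q(box(G,rect(56,122,66))))
E
```

```text
plate centre [[201.0, 191.0]] obs 202,179.5
plate ctr +1mm gx,+1mm gy [[213.0, 175.0]] [[175.0, 183.0]]
slot corners [[152.0, 163.0], [267.0, 197.0], [251.0, 220.0], [136.0, 185.0]]
nose 87.67082599412109 [[164.0, 126.0], [259.0, 154.0], [253.0, 164.0], [157.0, 136.0]]
blade14 [[161.0, 87.0], [273.0, 120.0], [259.0, 140.0], [147.0, 107.0]]
blade30 [[162.0, 51.0], [275.0, 83.0], [261.0, 103.0], [148.0, 70.0]]
corners plate [[77.0, 100.0], [392.0, 194.0], [333.0, 288.0], [11.0, 189.0]]
```

Emit:
servo_tool(targets=[{"hand": 1, "x": 0, "y": 0.002, "z": 0.01, "roll": 0}, {"hand": 1, "x": 0, "y": 0.002, "z": 0.02, "roll": 0}, {"hand": 1, "x": 0, "y": 0.002, "z": 0.03, "roll": 0}, {"hand": 1, "x": 0, "y": 0.002, "z": 0.036, "roll": 0}, {"hand": 1, "x": 0, "y": 0.002, "z": 0.042, "roll": 0}, {"hand": 1, "x": 0, "y": 0.002, "z": 0.048, "roll": 0}, {"hand": 1, "x": 0, "y": 0.002, "z": 0.052, "roll": 0}, {"hand": 1, "x": 0, "y": 0.002, "z": 0.052, "roll": 0}])

```text
time: 11.18
tool_pos: [0.4873, 0.0527, 0.1399]
tcp_rot: [-3.135, -0.197, 0.002]
wrist_force: [-1.1, -0.1, -1.0]
width: 0.274
grip_force: 59.5
```

```bash
python3 mv.py g 0 0 .136 0.1274
```

```text
shift frac [-0.0012 -0.0025  0.0078] roll -0.0005 | pos [0.4873 0.0527 0.1399] yaw 0.1257 F [-1.1 -0.1 -1. ] w 0.274 t 11.1833 q1,6 [0.06 1.5 ] guide xy [-0.0013 -0.0006]
```

The nose is 6 mm inside the window with no force. Continuing in small steps through the taper.

Emit:
servo_tool(targets=[{"hand": 1, "x": 0, "y": 0, "z": 0.004, "roll": 0}, {"hand": 1, "x": 0, "y": 0, "z": 0.008, "roll": 0}, {"hand": 1, "x": 0, "y": 0, "z": 0.011, "roll": 0}, {"hand": 1, "x": 0, "y": 0, "z": 0.011, "roll": 0}])

```text
time: 11.52
tool_pos: [0.4876, 0.0529, 0.1348]
tcp_rot: [-3.135, -0.197, 0.0]
wrist_force: [0.2, 1.3, -0.3]
width: 0.275
grip_force: 59.4
```

```bash
python3 mv.py g 0 0 .13 0.1274
```

```text
shift frac [-0.0019 -0.0022  0.0096] roll -0.0006 | pos [0.4876 0.0529 0.1348] yaw 0.1256 F [ 0.2  1.3 -0.3] w 0.275 t 11.5167 q1,6 [0.06 1.5 ] guide xy [-0.0011 -0.001 ]
```

Emit:
servo_tool(targets=[{"hand": 1, "x": 0, "y": -0.001, "z": 0.003, "roll": 0}, {"hand": 1, "x": 0, "y": -0.001, "z": 0.006, "roll": 0}, {"hand": 1, "x": 0, "y": -0.001, "z": 0.009, "roll": 0}, {"hand": 1, "x": 0, "y": -0.001, "z": 0.009, "roll": 0}])

```text
time: 11.85
tool_pos: [0.4875, 0.0535, 0.1302]
tcp_rot: [-3.135, -0.197, 0.0]
wrist_force: [1.4, 2.0, -0.6]
width: 0.27
grip_force: 59.3
```

```bash
python3 mv.py g 0 0 .12 0.1274
```

```text
shift frac [-0.0018 -0.0011  0.0204] roll -0.0006 | pos [0.4875 0.0535 0.1302] yaw 0.1257 F [ 1.4  2.  -0.6] w 0.27 t 11.85 q1,6 [0.06 1.5 ] guide xy [-0.0005 -0.0009]
```

Emit:
servo_tool(targets=[{"hand": 1, "x": 0.0005, "y": -0.001, "z": 0.004, "roll": 0}, {"hand": 1, "x": 0.0005, "y": -0.001, "z": 0.008, "roll": 0}, {"hand": 1, "x": 0.0005, "y": -0.001, "z": 0.012, "roll": 0}, {"hand": 1, "x": 0.0005, "y": -0.001, "z": 0.015, "roll": 0}, {"hand": 1, "x": 0.0005, "y": -0.001, "z": 0.015, "roll": 0}])

```text
time: 12.27
tool_pos: [0.4875, 0.0537, 0.1225]
tcp_rot: [3.135, 0.197, -0.001]
wrist_force: [-0.0, -0.0, -2.2]
width: 0.269
grip_force: 59.6
```

```bash
python3 mv.py g 0 0 .12 0.1274
```

```text
shift frac [-0.002  -0.0006  0.005 ] roll -0.0005 | pos [0.4875 0.0537 0.1225] yaw 0.1258 F [-0.  -0.  -2.2] w 0.269 t 12.2667 q1,6 [0.06 1.5 ] guide xy [-0.0003 -0.001 ]
```

Well aligned, with no side force. Pressing down in about 1 mm steps.

Emit:
servo_tool(targets=[{"hand": 1, "x": 0, "y": 0, "z": 0.002, "roll": 0}, {"hand": 1, "x": 0, "y": 0, "z": 0.004, "roll": 0}, {"hand": 1, "x": 0, "y": 0, "z": 0.006, "roll": 0}, {"hand": 1, "x": 0, "y": 0, "z": 0.006, "roll": 0}])

```text
time: 12.6
tool_pos: [0.4877, 0.0537, 0.1202]
tcp_rot: [3.135, 0.197, -0.0]
wrist_force: [-0.4, 0.6, 1.3]
width: 0.274
grip_force: 59.8
```

```bash
python3 mv.py g 0 0 .12 0.1274
```

```text
shift frac [-0.0024 -0.0006  0.0004] roll -0.0005 | pos [0.4877 0.0537 0.1202] yaw 0.1258 F [-0.4  0.6  1.3] w 0.274 t 12.6 q1,6 [0.06 1.5 ] guide xy [-0.0003 -0.0012]
```

Emit:
servo_tool(targets=[{"hand": 1, "x": 0, "y": 0, "z": 0.001, "roll": 0}, {"hand": 1, "x": 0, "y": 0, "z": 0.002, "roll": 0}, {"hand": 1, "x": 0, "y": 0, "z": 0.002, "roll": 0}, {"hand": 1, "x": 0, "y": 0, "z": 0.002, "roll": 0}])

```text
time: 12.93
tool_pos: [0.4878, 0.0537, 0.1202]
tcp_rot: [3.135, 0.197, -0.0]
wrist_force: [-4.7, 0.1, 8.4]
width: 0.273
grip_force: 60.7
```

```bash
python3 mv.py g 0 0 .12 0.1274
```

```text
shift frac [-0.0026 -0.0006  0.0004] roll -0.0005 | pos [0.4878 0.0537 0.1202] yaw 0.1258 F [-4.7  0.1  8.4] w 0.273 t 12.9333 q1,6 [0.06 1.5 ] guide xy [-0.0003 -0.0013]
```

Pressing at about 9 N with the nose at 40 mm, the timber's height. One last look.

```bash
python3 -c "
from h import *
crop('scene','s9.png',190,110,350,260,3.9)
print(bot.read_state()['wrist_force'])"
```

```text
[-4.3763634   1.09580286  7.79185961]
```

View pics/s9.png

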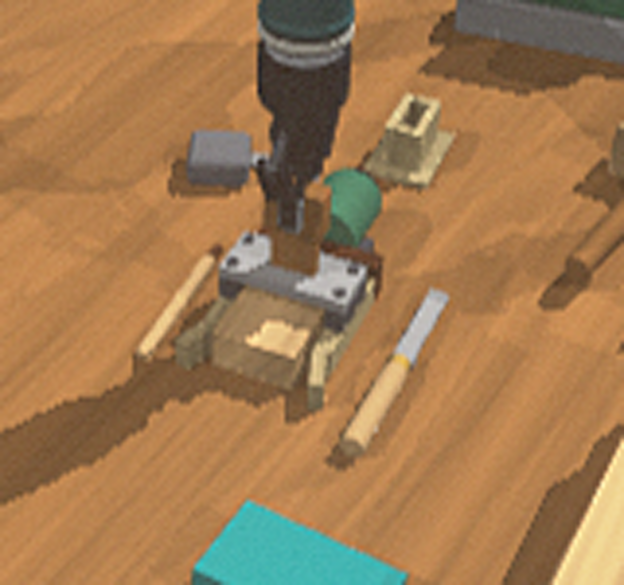

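The paddle stands upright in the window at (295,250). The timber is home at (265,335), the holder is empty at (410,130), and the bystanders are undisturbed.

```bash
python3 -c "
from workcell import ticket
print(ticket.finish_job())"
```

```text
the job is handed in; nothing more can be done
None
```

The job is handed in: the timber is fully home against the stop, and the gripped, upright paddle is through the guard window, pressing on it with about 8 N.

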